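# Swap the flat and the charged battery pair, close the logger

## Robot

A 6-joint arm with a two-finger parallel gripper is mounted at the origin on a cart in front of the work surface, level with it; the furniture and walls round the work are solid. World frame = base frame: x ahead of the robot, y to its left, z up, the work surface at z = 0. Lengths are in mm, angles in rad, forces in N, time in s.
With the tool pointing down it reaches from about 275 to 825 mm from the base axis. Payload 5.2 kg.
Tool frame: the origin (TCP) lies at the very end of the fingers, on their centre line; the grasp point (between the pads) lies 19 mm behind it; z points along the fingers, y is the line along which they close (so a half turn about z gives the same grasp; the last joint's range is limited). The gripper opens to 93 mm and grips with 3 to 60 N. Pads are 15 mm wide; open, the fingers measure 128 mm over their backs; the gripper's body (75 mm by 188 mm) begins 65 mm behind the grasp point.
Start: joints at [-1.396, 0.259, 1.535, -0, 1.348, -0.203], TCP at [202.903, -511.21, 218.653] pointing down, gripper open.
Joint ranges: [-3.14, 3.14], [-0.91, 2.08], [0.19, 2.58], [-1.22, 4.36], [0.22, 2.71], [-3.12, 3.12]. Speed limits (rad/s): [2.57, 2.57, 3.14, 3.14, 3.14, 3.14].

## Interface

Orientations are given as [roll, pitch, yaw] about the fixed x, y, z axes, in that order (R = Rz(yaw) Ry(pitch) Rx(roll)).
In Python, from bench import robot gives the robot as it stands. The module is installed in compiled form; this text tells all that it offers. Calls block until the motion is done:
- robot.move_ptp(position, orientation): joint-space move of the TCP to a pose.
- robot.move_linear(position, ori=None, speed=150, f_stop=None): straight line of the TCP; ori=None keeps the orientation; speed is the mean speed in mm/s. With f_stop (N) it stops when the force on the tool has changed by that much, and returns True; else False.
- robot.move_j(angles): joint-space move.
- robot.move_gripper(opening): opening from 0.0 (shut) to 1.0 (fully open); the grip force is fixed at half the most; returns when the fingers have stopped.
- robot.sleep(seconds).
- robot.inverse_kinematics(position, orientation): joint angles nearest the present ones, or None.
- robot.get_image(name): name is "scene" or "top"; returns a dict with "img" (400x640x3 uint8, blue, green, red), "fovy" (degrees; the focal length in pixels is half the picture's height over the tangent of half this angle, whatever the lens; pixels are square), "cx", "cy" (the principal point, pixels), "eye" and "orientation" of the camera in the world. Camera axes: x right, y down, z forward; pixel columns grow to the right and rows downward; lengths in mm; the calibration is good to about 2 mm. A picture is of the moment at which its call begins. There is no depth.
A pose or a line that the arm cannot do raises robot.MotionError and nothing moves.
- robot.hand_in(): hands the job in; it is judged then, once.
Readings, each from a call of its own:
- robot.current_t(): time.
- robot.current_qpos(): joint angles.
- robot.current_joint_vel(): joint speeds.
- robot.current_joint_efforts(): joint torques, N m.
- robot.current_tcp_pos(): TCP position.
- robot.current_eef_rot(): TCP orientation.
- robot.current_contact_force(): force on the tool from outside, world axes, zero at the start.
- robot.current_ft_torque(): the same for the moment, N m.
- robot.current_gripper_width(): opening from 0.0 (shut) to 1.0 (fully open).
- robot.current_finger_force(): force on a finger pad.
Only numpy, scipy, OpenCV 4.12 (cv2) and the standard library are available. Lean on these libraries where they do the work, as an engineer would, in place of code of your own. Each camera call takes 0.05 s, during which the arm holds its last target. There are 200 camera calls.

## Task

The two batteries with orange tape in the grey data logger are flat, and the two with white tape in the black charger are fully charged. Swap the pairs, so that the charged ones stand in the logger's pocket and the flat ones in the charger's, each fully down with its snap terminals towards the pocket's contacts; the bare plywood board is free for standing things on meanwhile. Then put the slate-coloured hood squarely over the logger's batteries, resting flat on the logger.

Things in the scene. Friction and masses are not known exactly. Their poses are not given: they have to be found in the camera images.
- flat_a_centre (a point): Flat battery, a blue 9 V block with a band of orange tape at the end away from its snap terminals; one of two alike standing side by side (35 mm wide together), at first in the logger. It stands on its narrow side: 49 mm long (x, terminals at the +x end), 17 wide (y), 26 high; 50 g. Point: its centre, 13 mm above its underside. The two may change sides.
- flat_b_centre (a point): The other flat battery of the orange-taped pair; same size, axes and centre point as flat_a.
- full_a_centre (a point): Charged battery, a blue 9 V block with a band of white tape at the end away from its snap terminals; one of two alike standing side by side (35 mm wide together), at first in the charger. It stands on its narrow side: 49 mm long (x, terminals at the +x end), 17 wide (y), 26 high; 50 g. Point: its centre, 13 mm above its underside. The two may change sides.
- full_b_centre (a point): The other charged battery of the white-taped pair; same size, axes and centre point as full_a.
- hood_centre (a point): Slate-coloured hood for the logger's batteries: a box open underneath, small orange mark on top; 77 mm long (x), 59 wide (y), 26 high, inside 72 x 54 x 23.5; 50 g. At first it stands open side down on the bench. Grip it across its 59 mm. Point: its centre, 13 mm above its lower rim. Either way round is right.
- logger_bay (a point): Middle of the floor, 18 mm above the bench, of the data logger's battery pocket: 62 mm long (x), 44 wide (y), 6 deep; +x points to the contacts. Pale deck round it, 100 x 110 mm, 24 mm high; a slate display hump, 34 mm high, begins 50 mm towards +x. Fixed to the bench. The hood belongs centred over this point, lengthwise along x, its own point then 19 mm above this one.
- logger_contacts: Black contact strip with brass contacts at the +x end of the logger's pocket, 29 mm from its middle: 4 mm thick, inside the pocket's length, its top 6 mm above the deck. Point: its foot, level with the pocket's floor.
- charger_bay (a point): Middle of the floor, 12 mm above the bench, of the black twin charger's pocket: 62 mm long (x), 44 wide (y), 6 deep; +x points to the contacts. Black deck round it, 86 x 88 mm, 18 mm high; a hump with two green lamps, 26 mm high, begins 42 mm towards +x. Fixed to the bench.
- charger_contacts: Contact strip at the +x end of the charger's pocket, 29 mm from its middle: 4 mm thick, inside the pocket's length, its top 6 mm above the deck. Point: its foot, level with the pocket's floor.
- board_centre (a point): Bare plywood work board, 90 mm (x) by 80 mm (y), 12 mm thick, fixed to the bench, free for standing things on. Point: the middle of its top.
There are look-alikes about, which are no part of the job. Leave any red or yellow look-alike of the part that bears flat_b_centre alone.

How it is judged:
By the outcome, as a careful person would: the job done as asked, in the order asked, and still so for the second after the job is handed in, with the robot touching nothing.
It also fails if it takes over 104 s, if anything falls off the work surface, if the arm or the gripper's body presses on something with over 40 N, if the wrist force passes 120 N, or if a joint passes its speed limit or range.

## Working session

There is one attempt and no reset: what is moved stays moved. The work goes in short steps, each a Python script; the robot and the scene stay as the last script left them, time stands still between calls to the robot, and variables do not carry over. Pictures are saved under pics/ and viewed, at most 14 in all, crops included, and the job is handed in when it is done.

```bash
mkdir -p pics
python3 - <<'E'
from bench import robot
import cv2
for n in("scene","top"):
    d=robot.get_image(n); cv2.imwrite(f"pics/{n}0.png",d["img"])
    print(n,d["fovy"],d["cx"],d["cy"],d["eye"],d["orientation"])
print(robot.current_t(),robot.current_eef_rot())
E
```

```text
scene 46.70497538336528 324.67581563235245 200.09247998116322 [-401.05041477  524.01257415  634.59994617] [-2.07864127e+00 -1.54195041e-03 -2.03700053e+00]
top 46.48977004279513 322.73136098807976 206.88756049321677 [ 319.50480671   31.87752248 1195.38134366] [-2.94553979  0.01329496 -1.54415524]
0.1 [-3.13998242e+00 -3.08596884e-04  3.77843015e-01]
```

View pics/scene0.png

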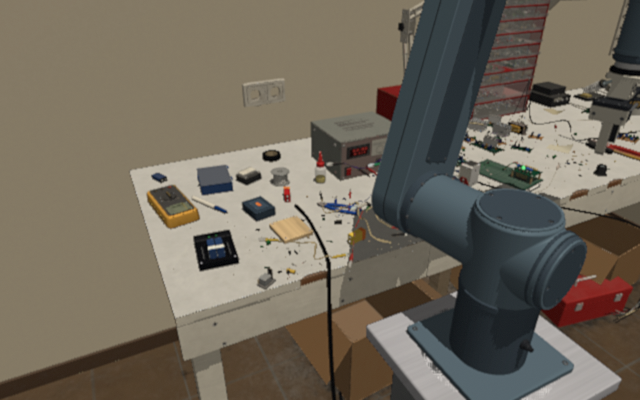

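View pics/top0.png

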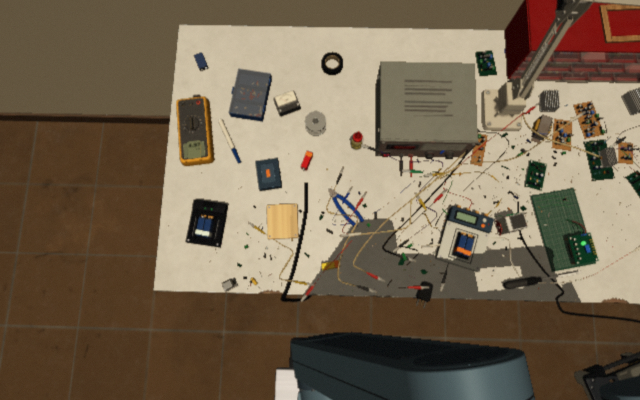

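Run:
```python
import cv2,numpy as np
a=cv2.imread("pics/top0.png")
c=lambda x,y,w,h:cv2.resize(a[y:y+h,x:x+w],None,fx=5,fy=5,interpolation=cv2.INTER_CUBIC)
cv2.imwrite("pics/c1.png",np.hstack([c(180,150,80,120),c(430,195,80,120)]))
cv2.imwrite("pics/c2.png",c(220,140,110,110))
```

```text
(no output)
```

View pics/c1.png

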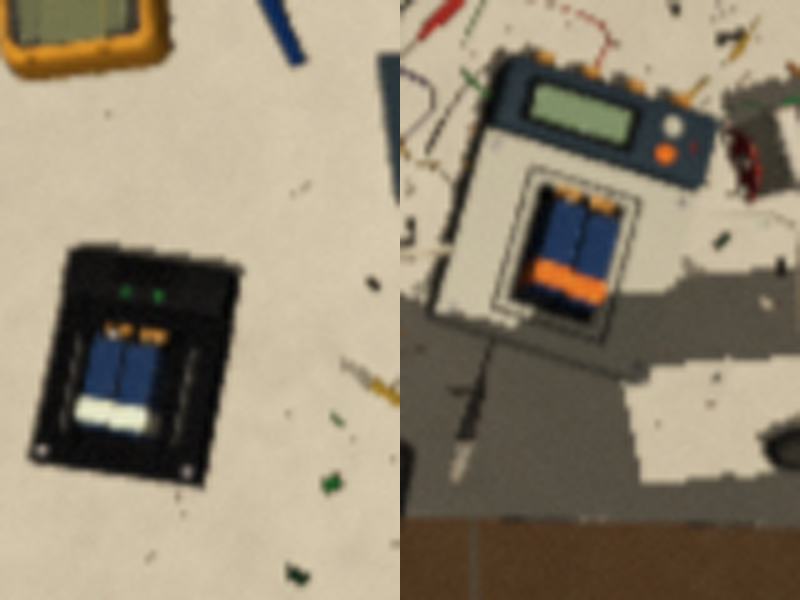

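View pics/c2.png

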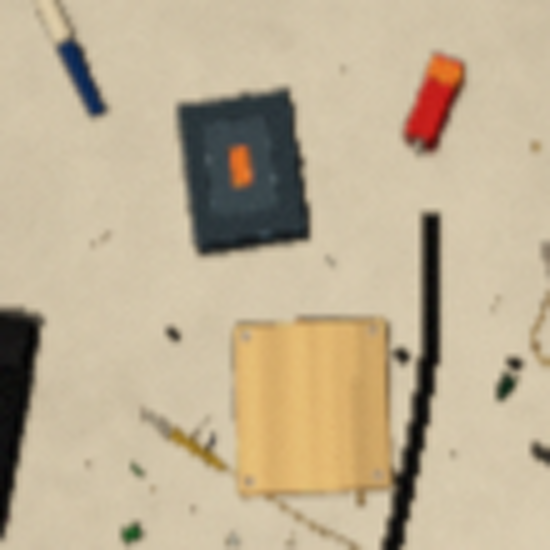

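```bash
cat > h.py <<'E'
import numpy as np,cv2
from scipy.spatial.transform import Rotation as R
def ray(d,px,z):
    px=np.atleast_2d(np.array(px,float)); f=200/np.tan(np.radians(d["fovy"])/2)
    v=np.c_[(px[:,0]-d["cx"])/f,(px[:,1]-d["cy"])/f,np.ones(len(px))]@R.from_euler("xyz",d["orientation"]).as_matrix().T
    e=np.array(d["eye"]); return (e+v*((z-e[2])/v[:,2])[:,None])[:,:2]
def crop(p,x0,y0,s=5): return (np.array(p,float)+.5)/s-.5+[x0,y0]
def blob(im,x,y,w,h,lo,hi):
    m=np.zeros(im.shape[:2],np.uint8); hsv=cv2.cvtColor(im,cv2.COLOR_BGR2HSV)
    m[y:y+h,x:x+w]=cv2.inRange(hsv,lo,hi)[y:y+h,x:x+w]; return m
E
python3 - <<'E'
from bench import robot
from h import *
np.set_printoptions(precision=1,suppress=True)
d=robot.get_image("top"); im=d["img"]
def show(n,p,z): print(n,ray(d,p,z).tolist() if 0 else ray(d,p,z).round(1).tolist())
L=crop([[133,166],[240,198],[203,342],[93,308]],430,195)
w=ray(d,L,24); print("logger outline",w,"c",w.mean(0),[np.linalg.norm(w[i]-w[i-1]) for i in range(4)])
v=w[0]-w[3]+w[1]-w[2]; print("yaw",np.arctan2(v[1],v[0]))
show("charger screws z18",crop([[42,450],[187,471]],180,150),18)
show("charger leftedge z18(far,near)",crop([[30,458]],180,150),18)
show("hump top z26 corners",crop([[72,247],[243,265]],180,150),26)
show("charger right near z0",crop([[203,487]],180,150),0)
def rect(n,m,z):
    c=max(cv2.findContours(m,cv2.RETR_EXTERNAL,cv2.CHAIN_APPROX_NONE)[0],key=cv2.contourArea)
    w=ray(d,c[:,0],z).astype(np.float32); r=cv2.minAreaRect(w); print(n,"rect",np.round(r[0],1),np.round(r[1],1),round(r[2],1),"n",len(c)); return r
b=blob(im,190,210,30,40,(100,90,50),(130,255,255)); t=blob(im,190,210,30,40,(0,0,150),(179,110,255))
rect("full pair",b|t,38); rect("white",t,38)
b=blob(im,450,225,32,40,(100,120,60),(130,255,255)); t=blob(im,450,242,32,20,(5,150,120),(18,255,255))
rect("flat pair",b|t,44); rect("orange",t,44)
rect("hood",blob(im,245,150,45,50,(90,40,20),(125,255,150)),26)
rect("hoodmark",blob(im,255,160,25,25,(5,120,120),(20,255,255)),26)
rect("board",blob(im,260,198,42,45,(12,70,120),(25,255,255)),12)
show("logger seam",crop([[184,195],[166,272]],430,195),44)
show("charger seam",crop([[122,335],[116,405]],180,150),38)
for c in [(330,-325),(330,330)]: print(robot.inverse_kinematics([*c,30],[np.pi,0,-.2]))
E
```

```text
logger outline [[ 505.8 -285.8]
 [ 490.8 -339.1]
 [ 417.8 -318. ]
 [ 433.4 -263.7]] c [ 462.  -301.6] [np.float64(75.68086785695856), np.float64(55.4020064856241), np.float64(75.94599027937834), np.float64(56.428307995634356)]
yaw -0.28851868718447365
charger screws z18 [[459.5, 395.3], [450.6, 320.3]]
charger leftedge z18(far,near) [[455.3, 401.1]]
hump top z26 corners [[564.0, 386.1], [556.7, 297.0]]
charger right near z0 [[444.6, 315.9]]
full pair rect [490.6 353.8] [34.7 45.6] 80.5 n 76
white rect [442.1 346.5] [15.1 73.6] 1.4 n 65
flat pair rect [ 460.3 -301.5] [35.1 42. ] 70.3 n 75
orange rect [ 446.  -296.4] [35.2 11.7] 69.1 n 32
hood rect [635.5 197.6] [74.9 54.4] 10.4 n 92
hoodmark rect [639.1 198.5] [19.  10.4] 2.9 n 18
board rect [510.7 165.4] [101.8  97.8] 2.1 n 152
logger seam [[488.7, -305.1], [450.1, -295.0]]
charger seam [[516.6, 353.4], [480.8, 353.7]]
[-1.   0.3  2.  -0.   0.8  0.8]
[ 0.5  0.3  2.  -0.   0.8  2.3]
```

```bash
cat >> h.py <<'E'
def go(robot,p,yaw,z,sp=250): robot.move_linear([p[0],p[1],z],[np.pi,0,yaw],speed=sp)
def pick(robot,p,yaw,z,op=.75,first=False):
    robot.move_gripper(op)
    if first: robot.move_ptp([p[0],p[1],150],[np.pi,0,yaw])
    else: go(robot,p,yaw,150)
    go(robot,p,yaw,z+25,150); print("hit" if robot.move_linear([p[0],p[1],z],speed=50,f_stop=10) else "free")
    robot.move_gripper(0); print("w",robot.current_gripper_width()*93,"F",robot.current_finger_force(),robot.current_tcp_pos())
    go(robot,p,yaw,z+30,80); go(robot,p,yaw,150); print("w",robot.current_gripper_width()*93,"t",robot.current_t())
def place(robot,p,yaw,z,op=.75,over=2):
    go(robot,p,yaw,150); go(robot,p,yaw,z+15,150)
    print("hit" if robot.move_linear([p[0],p[1],z-over],speed=25,f_stop=6) else "free",robot.current_tcp_pos())
    robot.move_gripper(op); go(robot,p,yaw,z+35,100); go(robot,p,yaw,150); print("t",robot.current_t())
E
python3 - <<'E'
from bench import robot
from h import *
d=robot.get_image("top")
b=ray(d,crop([[234,322],[387,318],[392,487],[240,494]],220,140),12); B=b.mean(0); print(b.round(1),B)
h=ray(d,crop([[180,105],[290,90]],220,140),26); print("hood far",h.round(1))
pick(robot,(460.5,-300.5),-.2885,27,first=True)
go(robot,B,0.,150)
im=robot.get_image("top")["img"]; s=robot.get_image("scene")["img"]; cv2.imwrite("pics/1.png",np.vstack([im[100:350],s[150:300]]))
place(robot,B,0.,21)
go(robot,(491,353),-.122,150)
E
```

```text
[[558.2 200.4]
 [562.2 120.9]
 [474.  115.1]
 [468.4 192.8]] [515.68660191 157.32642437]
hood far [[670.5 232.6]
 [680.  175.3]]
free
w 33.886947705977214 F 30.000085830688477 [ 460.54031875 -300.57861215   27.118901  ]
w 33.85361120185153 t 5.25
hit [515.50562635 157.30544264  21.02448688]
t 10.8917
```

View pics/1.png

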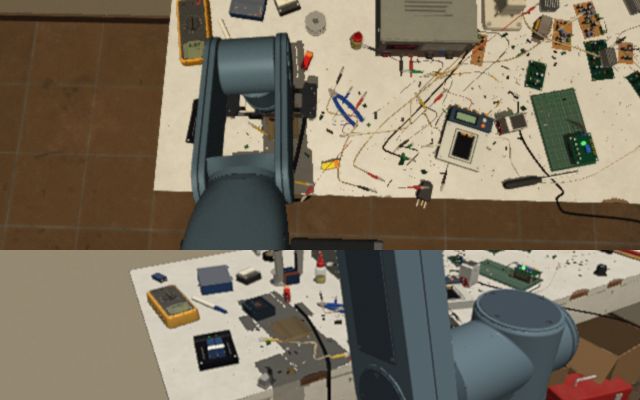

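Run:
```python
from bench import robot
from h import *
d=robot.get_image("top");a=d["img"]; s=robot.get_image("scene")["img"]
c=lambda x,y,w,h:cv2.resize(a[y:y+h,x:x+w],None,fx=7,fy=7,interpolation=cv2.INTER_CUBIC)
cv2.imwrite("pics/2.png",np.hstack([c(435,205,56,70),c(255,190,56,70)]))
```

```text
(no output)
```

View pics/2.png

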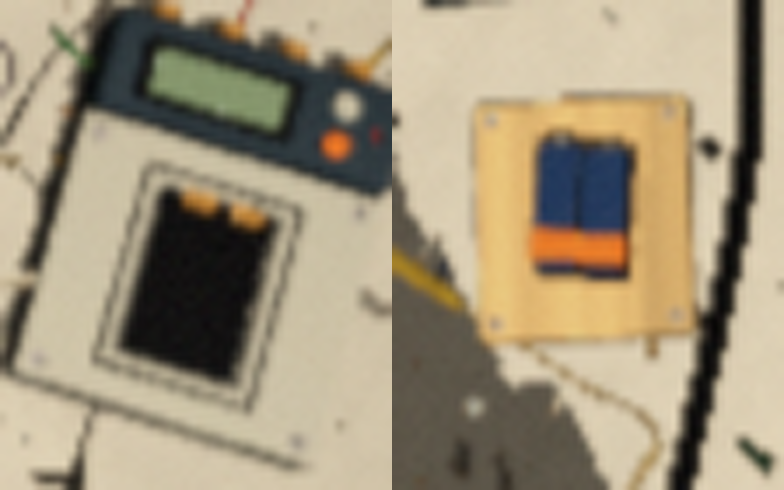

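Run:
```python
from bench import robot
from h import *
d=robot.get_image("top")
o=ray(d,crop([[148,162],[302,210],[248,412],[93,360]],435,205,7),24)
p=ray(d,crop([[160,183],[279,222],[238,385],[120,347]],435,205,7),24)
for w in(o,p):
    v=w[0]-w[3]+w[1]-w[2]; u=w[0]-w[1]+w[3]-w[2]; print(w.mean(0),np.arctan2(v[1],v[0]),np.arctan2(-u[0],u[1]),np.linalg.norm(v)/2,np.linalg.norm(u)/2)
b=np.array([[538,133],[632,140],[628,277],[534,272]])-[392,0]
w=ray(d,crop(b,255,190,7),38); print(w.round(1),w.mean(0))
w=ray(d,crop([[578-392,150],[578-392,228]],255,190,7),38); print("seam",w)
w=ray(d,crop(np.array([[490,119],[670,110],[676,313],[495,322]])-[392,0],255,190,7),12); print("board screws",w.mean(0))
```

```text
[ 461.61798482 -301.04822657] -0.2913822772582935 -0.2953373784648771 75.79834866271669 57.14726646492015
[ 462.18603393 -301.60029412] -0.26897875862975545 -0.2967541819862567 61.543158234022 43.85109675520835
[[541.7 173.2]
 [539.9 139. ]
 [489.8 138.4]
 [490.8 172.3]] [515.54380527 155.73099392]
seam [[535.74917954 158.42538931]
 [507.18102989 157.16585931]]
board screws [516.14896378 158.44543572]
```

Run:
```python
from bench import robot
from h import *
pick(robot,(490.6,353.2),-.122,21)
place(robot,(460.1,-300.8),-.29,27)
d=robot.get_image("top");a=d["img"]
go(robot,(500,0),0,200)
d=robot.get_image("top");a=d["img"]
c=lambda x,y,w,h:cv2.resize(a[y:y+h,x:x+w],None,fx=7,fy=7,interpolation=cv2.INTER_CUBIC)
cv2.imwrite("pics/3.png",np.hstack([c(435,205,56,70),c(180,190,56,70)]))
```

```text
free
w 33.78939449474003 F 30.000358521938324 [490.64381342 353.28798296  21.12565162]
w 33.87154570526306 t 15.675
hit [ 459.97335287 -300.69784335   27.02828284]
t 21.675
```

View pics/3.png

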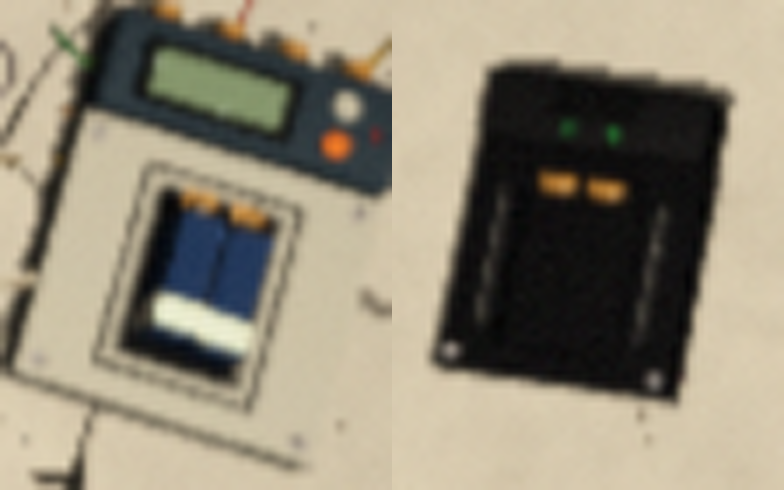

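Run:
```python
from bench import robot
from h import *
d=robot.get_image("top")
g=lambda q,z:ray(d,crop(np.array(q)-[392,0],180,190,7),z)
l=g([[502,188],[482,320],[662,205],[640,340]],18); print(l.round(1),l.mean(0))
s=g([[450,350],[655,380]],18); print(s.round(1),s.mean(0))
k=g([[540,184],[626,191]],24); print(k.round(1),k.mean(0))
lamp=g([[568,128],[614,133]],26); print(lamp.round(1),lamp.mean(0))
m=s.mean(0);v=lamp.mean(0)-m; print("axis yaw",np.arctan2(v[1],v[0]))
pick(robot,(515.6,157.3),0,21)
```

```text
[[519.9 381.5]
 [470.9 384.9]
 [515.  322. ]
 [465.  326.5]] [492.68610528 353.70710137]
[[459.6 395.7]
 [450.5 320. ]] [455.02360711 357.83546895]
[[520.7 365.9]
 [518.9 334.1]] [519.80115987 349.96017644]
[[541.5 356.6]
 [540.  339.5]] [540.72983053 348.06715241]
axis yaw -0.1134847090783871
free
w 33.65098972630176 F 30.000223517417908 [515.65413618 157.3022653   21.10472634]
w 33.700221387013926 t 27.4667
```

Run:
```python
from bench import robot
from h import *
place(robot,(490.7,353.5),-.115,21)
go(robot,(450,100),0,200)
d=robot.get_image("top");a=d["img"]
c=lambda x,y,w,h:cv2.resize(a[y:y+h,x:x+w],None,fx=7,fy=7,interpolation=cv2.INTER_CUBIC)
cv2.imwrite("pics/4.png",np.hstack([c(180,190,56,70),c(240,140,56,70)]))
```

```text
hit [490.49666148 353.45135922  21.03092778]
t 31.7083
```

View pics/4.png

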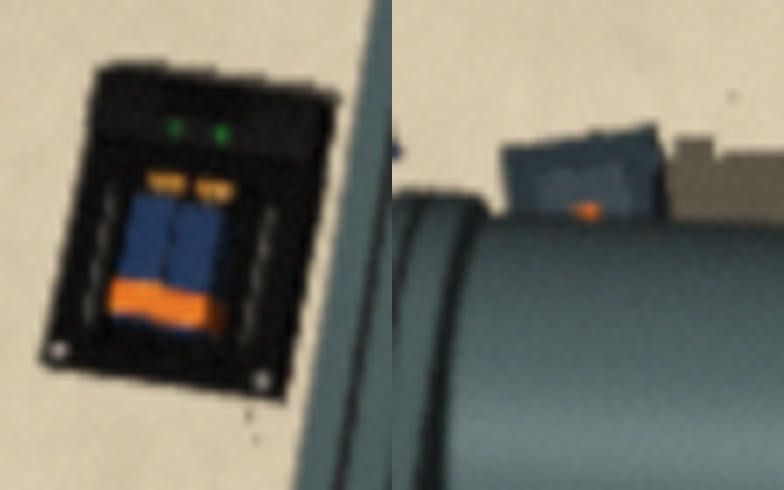

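Run:
```python
from bench import robot
from h import *
pick(robot,(637.8,198),.164,4,op=.98)
place(robot,(462,-301.3),-.29,28,op=.95)
go(robot,(450,50),0,250)
d=robot.get_image("top");a=d["img"]
c=lambda x,y,w,h:cv2.resize(a[y:y+h,x:x+w],None,fx=7,fy=7,interpolation=cv2.INTER_CUBIC)
cv2.imwrite("pics/5.png",np.hstack([c(435,205,56,70),c(180,190,56,70)]))
m=blob(a,450,225,30,35,(5,120,120),(20,255,255)); ys,xs=np.nonzero(m); print("mark",len(xs),ray(d,[[xs.mean(),ys.mean()]],50))
```

```text
free
w 58.638565976349255 F 30.00018272548914 [637.88814152 198.08055155   4.17702009]
w 58.53189297952181 t 37.925
hit [ 461.86114369 -301.21224348   28.08894622]
t 43.3417
mark 36 [[ 462.4494965  -301.75916743]]
```

View pics/5.png

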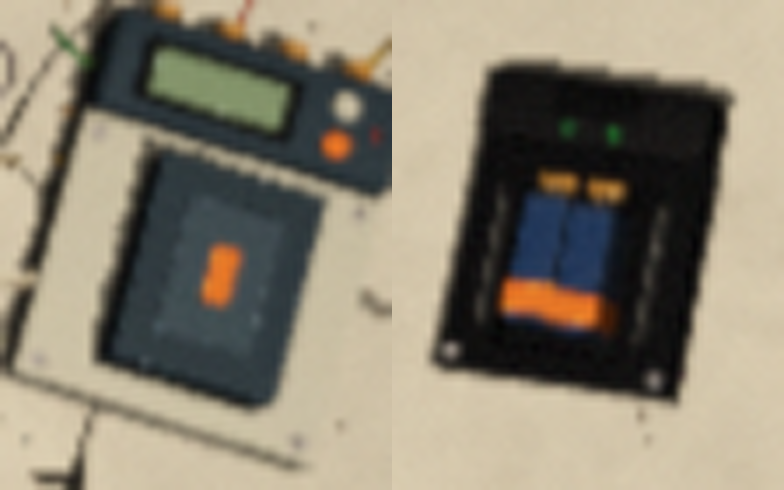

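The hood sits squarely on the logger: its mark at crop pixel (222,275) maps to within 1 mm of the bay centre, and it touched down at the expected height. The orange-taped pair stands in the charger at about (560,260), terminals towards the contacts.

```bash
python3 -c "
from bench import robot
robot.sleep(.3); print(robot.hand_in())"
```

```text
the job is handed in; nothing more can be done
None
```

I swapped the two battery pairs, put the hood over the logger centred to within about 1 mm, and handed the job in at about 45 s of the 104 s allowed.

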